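# Set the stock tags on the polishing-wheel board

### The arm

A 7-joint arm with a two-finger parallel gripper is mounted at the origin on the work surface. World frame = base frame: x ahead of the robot, y to its left, z up, the work surface at z = 0. Lengths are in m, angles in rad, forces in N, time in s.
With the tool pointing down it reaches from about 0.425 to 0.825 m from the base axis. Payload 3.6 kg.
Tool frame: the origin (TCP) lies where the fingers leave the gripper's body, on its centre line; the fingertips stand 73 mm ahead of it and the grasp point (between the pads) lies 54 mm ahead of it; z points along the fingers, y is the line along which they close (so a half turn about z gives the same grasp; the last joint's range is limited). The gripper opens to 85 mm and grips with 20 to 120 N. Pads are 22 mm wide; open, the fingers measure 114 mm over their backs; the gripper's body (76 mm by 85 mm) begins 54 mm behind the grasp point. The pads swing forward as they close: fully open they stand 13 mm farther back than shut.
Start: joints at [1.21, 0.615, -0.013, 1.423, 0.008, 1.103, -0.04], TCP at [0.213, -0.614, 0.304] pointing down, gripper open.
Joint ranges: [-3.12, 3.12], [-0.3, 2.06], [-1.34, 1.32], [0.26, 2.42], [-1.36, 4.5], [0.01, 1.98], [-2.84, 2.84]. Speed limits (rad/s): [2.79, 2.79, 3.14, 3.14, 3.14, 3.14, 3.14].

### API

Orientations are given as a unit quaternion [x, y, z, w].
In Python, from station import arm, snapshot, camera_info, ticket gives the robot as it stands. Calls block until the motion is done:
- arm.movep(position, orientation): joint-space move of the TCP to a pose.
- arm.line_to(position, velocity=0.15, ori=None): straight line of the TCP; ori=None keeps the orientation; velocity is the mean speed in m/s.
- arm.move_j(angles): joint-space move.
- arm.move_gripper(opening, effort=None): opening from 0.0 (shut) to 1.0 (fully open); effort is the grip in N (None keeps the last); returns when the fingers have stopped.
- arm.pause(seconds).
- arm.ik(position, orientation): joint angles nearest the present ones, or None.
- snapshot(name): name is "scene" or "top" or "wrist"; returns the picture (400x640x3 uint8, blue, green, red); there is no depth.
- camera_info(name): a dict with "fx", "fy", "cx", "cy" (pixels), "dist_coeffs" ([k1, k2, p1, p2, k3] as OpenCV has them; the pictures are not rectified), "R" (3x3) and "t" (3): a world point X has camera coordinates R X + t; the wrist camera has in their place "T_tool_cam" (4x4, takes a point from camera to tool coordinates, whose origin is the TCP and whose axes are the flange's). Camera axes: x right, y down, z forward; pixel columns grow to the right and rows downward; lengths in m; the calibration is good to about 2 mm. A picture is of the moment at which its call begins: read the wrist's pose just before it. camera_info takes no time and is no camera call.
A pose or a line that the arm cannot do raises arm.MotionError and nothing moves.
- ticket.finish_job(): hands the job in; it is judged then, once.
Readings, each from a call of its own:
- arm.read_time(): time.
- arm.read_joint_positions(): joint angles.
- arm.read_dq(): joint speeds.
- arm.read_effort(): joint torques, N m.
- arm.read_tool_pos(): TCP position.
- arm.read_eef_rot(): TCP orientation.
- arm.read_ft_force(): force on the tool from outside, world axes, zero at the start.
- arm.read_wrist_torque(): the same for the moment, N m.
- arm.read_opening(): opening from 0.0 (shut) to 1.0 (fully open).
- arm.read_finger_force(): force on a finger pad.
Only numpy, scipy, OpenCV 4.12 (cv2) and the standard library are available. Lean on these libraries where they do the work, as an engineer would, in place of code of your own. Each camera call takes 0.05 s, during which the arm holds its last target. There are 200 camera calls.

### The job

Each wheel rack on the stock board has a hinged tag in front of it. With your fingertips, gently push over whichever tags are wrong, so that every tag in front of a completely full rack (wheels on all six posts) leans towards its rack with its disc face up, and every tag in front of a rack that is not full leans away from its rack, plain face up. Only push the tags: pick nothing up, and leave the racks and everything else on the bench where they are.

Things in the scene. Friction and masses are not known exactly. Their poses are not given: they have to be found in the camera images.
- board: fixed plywood board 270 x 440 mm, 12 mm thick, on the bench. Origin: centre of its underside. Its x axis points from the tags to the racks (away from the robot, within 0.2 rad), y along the rows. Tag hinges lie at board x = -60 mm, y = -157.5, -52.5, 52.5, 157.5 mm; the rack centres 135 mm beyond, each straight behind its tag. A 6 mm strip stands on the far edge.
- tag_a (a joint): angle: 0 upright, +0.6 rad (stop) leaning towards its rack (full, disc face up), -0.6 (stop) leaning to the robot (reorder, plain face up). Swings nearly freely on a level hinge along board y; let go, it falls to the stop on its side of upright. At the start this tag leans to the robot. Its place in the row varies.
- tag_a_top (a point): middle of the free edge of tag a, an aluminium plate 36 mm wide (along the hinge), 60 mm from hinge to free edge, 5 mm thick, about 25 g; a dark disc 22 mm across marks its robot-side face. At a stop this point is 34 mm to the side of the hinge and about 78 mm above the bench, upright 88 mm.
- tag_a_base: fixed steel stand of tag a: foot 34 x 52 mm (x, y) and 8 mm high with two lugs beside the plate up to 21 mm above the board. Origin: centre of its underside, on the board, 16 mm straight below the hinge line (which is 28 mm above the bench); axes as the board's.
- tag_b (a joint): angle: 0 upright, +0.6 rad (stop) leaning towards its rack (full, disc face up), -0.6 (stop) leaning to the robot (reorder, plain face up). Swings nearly freely on a level hinge along board y; let go, it falls to the stop on its side of upright. At the start this tag leans to the robot. Its place in the row varies.
- tag_b_top (a point): middle of the free edge of tag b, an aluminium plate 36 mm wide (along the hinge), 60 mm from hinge to free edge, 5 mm thick, about 25 g; a dark disc 22 mm across marks its robot-side face. At a stop this point is 34 mm to the side of the hinge and about 78 mm above the bench, upright 88 mm.
- tag_b_base: fixed steel stand of tag b: foot 34 x 52 mm (x, y) and 8 mm high with two lugs beside the plate up to 21 mm above the board. Origin: centre of its underside, on the board, 16 mm straight below the hinge line (which is 28 mm above the bench); axes as the board's.
- tag_c (a joint): angle: 0 upright, +0.6 rad (stop) leaning towards its rack (full, disc face up), -0.6 (stop) leaning to the robot (reorder, plain face up). Swings nearly freely on a level hinge along board y; let go, it falls to the stop on its side of upright. At the start this tag leans to the robot. Its place in the row varies.
- tag_c_top (a point): middle of the free edge of tag c, an aluminium plate 36 mm wide (along the hinge), 60 mm from hinge to free edge, 5 mm thick, about 25 g; a dark disc 22 mm across marks its robot-side face. At a stop this point is 34 mm to the side of the hinge and about 78 mm above the bench, upright 88 mm.
- tag_c_base: fixed steel stand of tag c: foot 34 x 52 mm (x, y) and 8 mm high with two lugs beside the plate up to 21 mm above the board. Origin: centre of its underside, on the board, 16 mm straight below the hinge line (which is 28 mm above the bench); axes as the board's.
- tag_d (a joint): angle: 0 upright, +0.6 rad (stop) leaning towards its rack (full, disc face up), -0.6 (stop) leaning to the robot (reorder, plain face up). Swings nearly freely on a level hinge along board y; let go, it falls to the stop on its side of upright. At the start this tag leans to its rack. Its place in the row varies.
- tag_d_top (a point): middle of the free edge of tag d, an aluminium plate 36 mm wide (along the hinge), 60 mm from hinge to free edge, 5 mm thick, about 25 g; a dark disc 22 mm across marks its robot-side face. At a stop this point is 34 mm to the side of the hinge and about 78 mm above the bench, upright 88 mm.
- tag_d_base: fixed steel stand of tag d: foot 34 x 52 mm (x, y) and 8 mm high with two lugs beside the plate up to 21 mm above the board. Origin: centre of its underside, on the board, 16 mm straight below the hinge line (which is 28 mm above the bench); axes as the board's.
- rack_1: loose wooden block 80 x 72 mm (x, y), 16 mm high, with six thin steel posts up to 44 mm above its underside for 21 mm polishing wheels; FULL: every post carries two polishing wheels. 250 g, stands on the board behind one tag (which one varies); that tag's free edge stays about 60 mm clear of it. Origin: centre of its underside; axes nearly as the board's.
- rack_2: loose wooden block 80 x 72 mm (x, y), 16 mm high, with six thin steel posts up to 44 mm above its underside for 21 mm polishing wheels; FULL: every post carries two polishing wheels. 250 g, stands on the board behind one tag (which one varies); that tag's free edge stays about 60 mm clear of it. Origin: centre of its underside; axes nearly as the board's.
- rack_3: loose wooden block 80 x 72 mm (x, y), 16 mm high, with six thin steel posts up to 44 mm above its underside for 21 mm polishing wheels; FULL: every post carries two polishing wheels. 250 g, stands on the board behind one tag (which one varies); that tag's free edge stays about 60 mm clear of it. Origin: centre of its underside; axes nearly as the board's.
- rack_4: loose wooden block 80 x 72 mm (x, y), 16 mm high, with six thin steel posts up to 44 mm above its underside for 21 mm polishing wheels; NOT full: only two of the six posts carry wheels, four are bare. 250 g, stands on the board behind one tag (which one varies); that tag's free edge stays about 60 mm clear of it. Origin: centre of its underside; axes nearly as the board's.
- ring_cone: bystander, loose: small brass ring cone, 20 mm across and 32 mm high, standing between the two middle tags (or a little off). Origin: near the centre of its underside.
- oil_vial: bystander, loose: small amber glass vial, 20 mm across and 45 mm high, standing between two racks. Origin: near the centre of its underside.
- screwdriver: bystander, loose: screwdriver 150 mm long, handle up to 26 mm thick, lying along the front edge of the board. Origin: near the centre of its underside.
- hammer: bystander, loose: small hammer, 220 mm long, lying right of the board. Origin: near the centre of its underside.
- cup: bystander, loose: white ceramic cup, 70 mm across and 50 mm high, left of the board. Origin: near the centre of its underside.
- saw_frame: bystander, loose: red jeweller's saw frame lying flat, about 230 mm long, left of the board. Origin: near the centre of its underside.
- spool: bystander, loose: steel ring 44 mm across and 20 mm high, right of the board. Origin: near the centre of its underside.

How it is judged:
By the outcome, as a careful person would: the job done as asked, in the order asked, and still so for the second after the job is handed in, with the robot touching nothing.
It also fails if it takes over 58 s, if anything falls off the work surface, if the arm or the gripper's body presses on something with over 40 N, if the wrist force passes 120 N, or if a joint passes its speed limit or range.

## Working session

There is one attempt and no reset: what is moved stays moved. The work goes in short steps, each a Python script; the robot and the scene stay as the last script left them, time stands still between calls to the robot, and variables do not carry over. Pictures are saved under pics/ and viewed, at most 10 in all, crops included, and the job is handed in when it is done.

```bash
mkdir -p pics; python3 - <<'E'
from station import arm, snapshot, camera_info
import cv2
for n in("scene","top"):
    cv2.imwrite(f"pics/{n}0.png",snapshot(n)); c=camera_info(n); print(n,{k:(v if not hasattr(v,'tolist') else v.tolist()) for k,v in c.items()})
print(arm.read_time(),arm.read_eef_rot())
E
```

```text
scene {'fx': 386.64329713040024, 'fy': 386.64329713040024, 'cx': 318.61477137085615, 'cy': 198.19375837356606, 'dist_coeffs': [-0.011478919680462274, 0.0, 0.0, 0.0, 0.0], 'R': [[0.7304902750640554, 0.682511498753633, -0.023706794509389045], [0.3898000191074348, -0.4452026882316721, -0.8061330606637691], [-0.5607494120734183, 0.5796314522697696, -0.591259229440821]], 't': [-0.3941663199877778, -0.15042514008967067, 1.3641175000206613]}
top {'fx': 389.2511975779615, 'fy': 389.2511975779615, 'cx': 312.78377368535297, 'cy': 199.03364626080182, 'dist_coeffs': [-0.052713862789390595, 0.0, 0.0, 0.0, 0.0], 'R': [[-0.012879590786801919, -0.999606291843373, -0.024927443677721005], [-0.9831209358821748, 0.01720939791859055, -0.1821457165388095], [0.1825029905818567, 0.022160729465002596, -0.9829555231536459]], 't': [0.0010424214678963252, 0.5845895087145573, 1.166185894500528]}
0.1 [ 9.86100441e-01  1.66146020e-01 -2.27360438e-04 -1.16958899e-03]
```

View pics/top0.png

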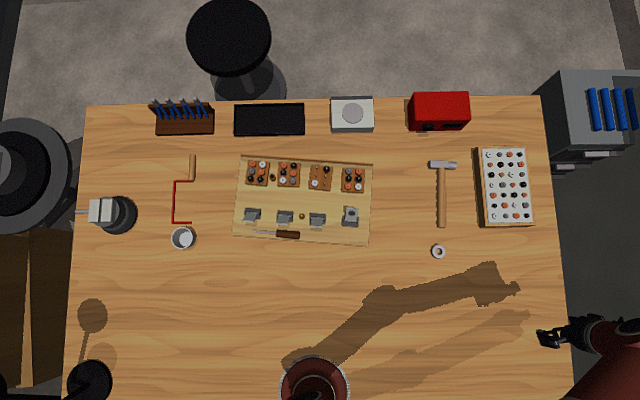

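View pics/scene0.png

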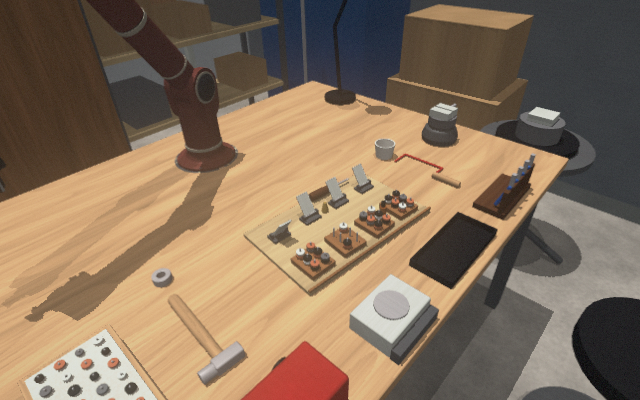

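```bash
python3 - <<'E'
import cv2
a=cv2.imread("pics/top0.png")[145:255,225:385]; cv2.imwrite("pics/c1.png",cv2.resize(a,(800,550),interpolation=cv2.INTER_CUBIC))
a=cv2.imread("pics/scene0.png")[155:295,240:440]; cv2.imwrite("pics/c2.png",cv2.resize(a,(800,560),interpolation=cv2.INTER_CUBIC))
E
```

```text
(no output)
```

View pics/c1.png

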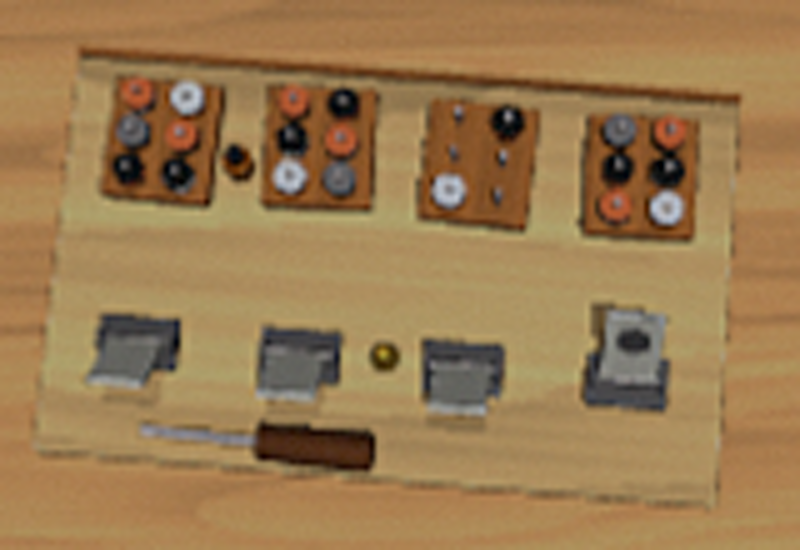

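View pics/c2.png

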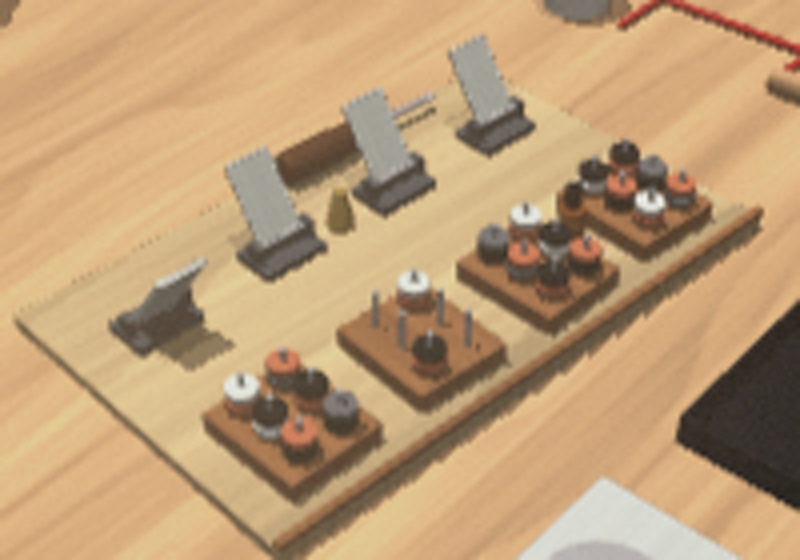

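```bash
cat > h.py <<'E'
import numpy as np, cv2
from scipy.optimize import least_squares
from station import camera_info
def proj(n,X):
    c=camera_info(n); K=np.array([[c["fx"],0,c["cx"]],[0,c["fy"],c["cy"]],[0,0,1]])
    return cv2.projectPoints(np.float64(X),cv2.Rodrigues(np.array(c["R"]))[0],np.float64(c["t"]),K,np.float64(c["dist_coeffs"]))[0][:,0]
B=np.array([[-.135,-.22,.012],[-.135,.22,.012],[-.06,.1575,.020],[-.06,.0525,.020],[-.06,-.0525,.020],[-.06,-.1575,.020]])
def world(p,b):
    b=np.atleast_2d(b); c,s=np.cos(p[2]),np.sin(p[2])
    return np.c_[p[0]+c*b[:,0]-s*b[:,1],p[1]+s*b[:,0]+c*b[:,1],b[:,2]]
# crop pixel -> image: front corners + hinge row not directly visible, so corners; tag free edges (z .078 at -.094)
T=np.array([[-.135,-.22,.012],[-.135,.22,.012],[-.094,.1575,.078],[-.094,.0525,.078],[-.094,-.0525,.078],[-.026,-.1575,.078]])
def cr(a,o,s): return (np.float64(a)+.5)/s-.5+np.array(o)
Pt=cr([[715,503],[35,453],[117,381],[290,395],[455,410],[636,313]],(225,145),5)
S=np.array([[-.135,-.22,.012],[-.094,.1575,.078],[-.094,.0525,.078],[-.094,-.0525,.078]])
Ps=cr([[18,320],[467,42],[362,96],[244,156]],(240,155),4)
def res(p): return np.r_[(proj("top",world(p,T))-Pt).ravel(),(proj("scene",world(p,S))-Ps).ravel()]
p=least_squares(res,[.55,0,0]).x
if __name__=="__main__":
    print(p,np.round(res(p).reshape(-1,2),1)); print(world(p,T))
E
python3 h.py; python3 - <<'E'
from h import *
from station import arm
th=p[2]
for t in(th,th+np.pi):
  q=[np.cos(t/2),np.sin(t/2),0,0]
  for y in(.1575,.0525):
    for bx in(-.145,-.057):
      w=world(p,[bx,y,0.131])[0]; print(w,arm.ik(w,q))
E
```

```text
[ 0.59440603  0.02621278 -0.08835921] [[ 0.7 -0. ]
 [-0.5 -0.2]
 [-0.3  0.4]
 [-0.8  0.1]
 [ 0.6 -0.4]
 [ 0.4 -0.7]
 [-0.9 -1. ]
 [-0.3 -0.1]
 [ 0.  -0. ]
 [ 0.8  0.1]]
[[ 0.44051894 -0.18101599  0.012     ]
 [ 0.47934643  0.25726751  0.012     ]
 [ 0.51467122  0.19139332  0.078     ]
 [ 0.50540557  0.08680293  0.078     ]
 [ 0.49613992 -0.01778745  0.078     ]
 [ 0.55460899 -0.12837844  0.078     ]]
[0.46387017 0.19589377 0.131     ] [-0.45575555  0.64689869  0.01911778  2.01634209 -0.02502249  0.47856774
 -2.07744292]
[0.55152687 0.18812828 0.131     ] [-0.36950697  0.7265369   0.00525099  1.79330464 -0.00598854  0.62176645
 -2.01986968]
[0.45460452 0.09130339 0.131     ] [-0.25738796  0.61149903  0.01760706  2.12352706 -0.02555066  0.40675803
 -1.87865982]
[0.54226122 0.0835379  0.131     ] [-0.21037998  0.6909184   0.02745854  1.89149444 -0.0329634   0.5596094
 -1.82043405]
[0.46387017 0.19589377 0.131     ] [-0.13052599  0.69171014 -0.47561952  2.00619203  0.56655893  0.57538552
  0.48403511]
[0.55152687 0.18812828 0.131     ] [-0.04663605  0.78390673 -0.52589083  1.78246419  0.56100018  0.72906557
  0.60760019]
[0.45460452 0.09130339 0.131     ] [ 0.00488128  0.63670191 -0.3684101   2.11554877  0.49121614  0.47116527
  0.74154732]
[0.54226122 0.0835379  0.131     ] [ 0.19845723  0.77361372 -0.62892175  1.87831059  0.67760009  0.71503834
  0.65505233]
```

The fit holds to within about 1 px. The racks, left to right, are full, full, not full, full, so only the two left tags (board y = +157.5 and +52.5 mm) are wrong. I'll push the first one.

```bash
cat > push.py <<'E'
from h import *
from station import arm, snapshot
t=p[2]; q=[np.cos(t/2),np.sin(t/2),0,0]
def push(y):
    W=lambda x,z: world(p,[x,y,z+.073])[0]
    arm.movep(W(-.145,.20),q)
    arm.line_to(W(-.145,.060),.12)
    for x in(-.12,-.105,-.09,-.075,-.064,-.055):
        arm.line_to(W(x,.060),.04); print(x,np.round(arm.read_ft_force(),2))
    arm.pause(.4)
    cv2.imwrite(f"pics/p{int(y*1e4)}.png",cv2.resize(snapshot("scene")[135:295,220:440],(770,560)))
    arm.line_to(W(-.145,.060),.1); arm.line_to(W(-.145,.16),.15)
E
python3 - <<'E'
from push import *
arm.move_gripper(0.0,20); push(.1575); print(arm.read_time())
cv2.imwrite("pics/after1.png",cv2.resize(snapshot("scene")[135:295,220:440],(770,560)))
E
```

```text
-0.12 [-0.42  0.17  0.24]
-0.105 [-0.81 -0.14  0.67]
-0.09 [-0.57 -0.38 -0.51]
-0.075 [ 0.27 -0.04 -0.18]
-0.064 [-0.6   0.42  1.09]
-0.055 [ 0.13 -0.46 -1.32]
10.625
```

View pics/p1575.png

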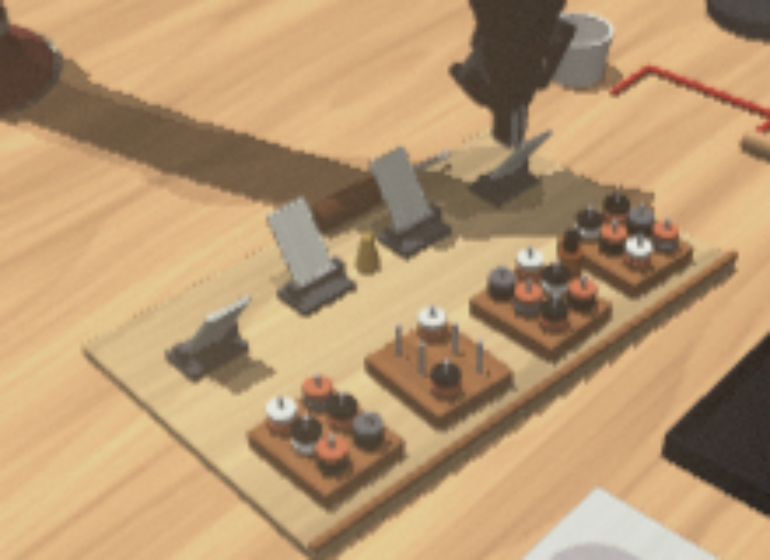

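View pics/after1.png

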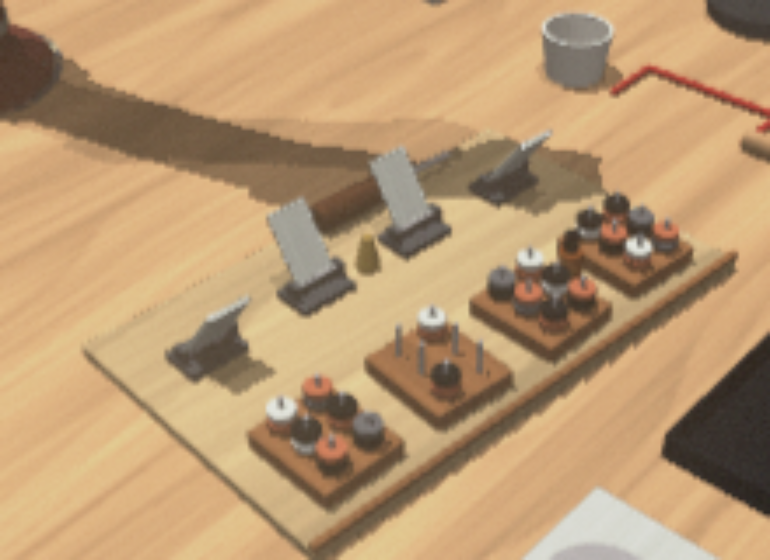

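The left tag, with its top near (545,137), now leans towards its rack and nothing else has moved. Next is the second tag.

```bash
python3 - <<'E'
from push import *
push(.0525)
w=world(p,[-.145,.0525,.30])[0]; arm.line_to(w,.15); print(arm.read_time())
a=cv2.resize(snapshot("scene")[135:295,220:440],(440,320)); b=cv2.resize(snapshot("top")[140:260,160:460],(800,320))
cv2.imwrite("pics/after2.png",np.vstack([cv2.resize(a,(396,288)),cv2.resize(b,(396,158))]).repeat(2,0).repeat(2,1)[:576] if 0 else cv2.resize(snapshot("scene")[115:295,200:447],(770,560)))
E
```

```text
-0.12 [-0.89 -0.6  -0.19]
-0.105 [ 0.37 -0.51 -0.08]
-0.09 [ 0.32 -0.39 -0.14]
-0.075 [-0.01  0.91 -0.96]
-0.064 [0.59 0.03 0.13]
-0.055 [ 0.05  0.43 -0.45]
18.5833
```

View pics/after2.png

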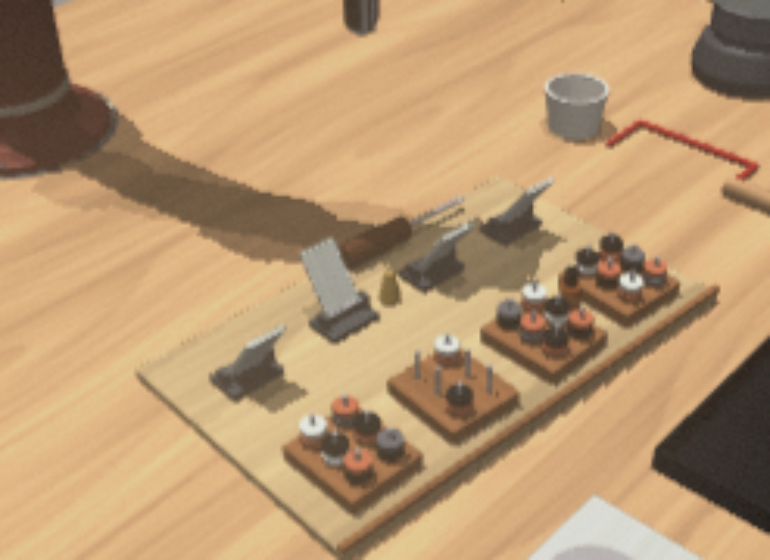

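The tags at (545,185), (462,228) and (280,333) lean towards their full racks. The one at (320,245), in front of the rack with bare posts, leans to the robot. The gripper is clear and the bystanders haven't moved.

```bash
python3 -c "
from station import ticket; print(ticket.finish_job())"
```

```text
the job is handed in; nothing more can be done
None
```

I pushed over the two wrong tags (the two leftmost as the robot sees them). In the final picture all three tags at full racks lean to their racks and the tag at the not-full rack leans to the robot; the job was handed in at about 19 s, with no verdict shown.

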